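# Rack the clock parts in reverse order for reassembly

### The arm

A 6-joint arm with a two-finger parallel gripper is mounted at the origin on the work surface. World frame = base frame: x ahead of the robot, y to its left, z up, the work surface at z = 0. Lengths are in m, angles in degrees, forces in N, time in s.
With the tool pointing down it reaches from about 0.25 to 0.775 m from the base axis. Payload 8.9 kg.
Tool frame: the origin (TCP) lies midway between the tips of the shut fingers; the grasp point (between the pads) lies 19 mm behind it (ctrl.pinch_z is the distance from the TCP to the grasp point, in m); z points along the fingers, y is the direction in which the jaws open and shut (so a half turn about z gives the same grasp; the last joint's range is limited). The gripper opens to 85 mm and grips with 20 to 120 N. Pads are 22 mm wide; open, the fingers measure 114 mm over their backs; the gripper's body (76 mm by 85 mm) begins 54 mm behind the grasp point. The pads swing forward as they close: fully open they stand 13 mm farther back than shut.
Start: joints at [-82.294, 16.656, -8.789, 64.555, 0, 82.019], TCP at [0.142, -0.505, 0.231] pointing down, gripper open.
Joint ranges: [-144.48, 144.48], [-52.06, 99.96], [-74.48, 78.29], [-112.23, 115.85], [-86.99, 84.42], [-180, 180]. Speed limits (degrees/s): [127.2, 127.2, 159.86, 180, 180, 180].

### API

Orientations are given as a 3x3 rotation matrix whose columns are the frame's x, y, z axes.
In Python, from cell import ctrl, camera, get_calibration gives the robot as it stands.
- The arm moves only by the tool move_arm, never from a script. Its argument "targets" is a list of rows, each an object of numbers: "jaw": the opening, from 0 (shut) to 1 (fully open); "dx", "dy", "dz": the shift along the world's x, y, z in m; "turn": the turn about the world's z in rad. A call has 1 to 5 rows; each row shifts and turns the commanded pose from where the row before left it; what a row does not reach is not made up. A row lasts 1/10 s, in which the tool goes at most 50 mm and 8.59 degrees, less where a joint would pass 70% of its speed; a pose out of reach is approached as far as the arm can. A call with a gripper value outside its range is refused whole. The fingers move at their own pace and stop on an object; "squeeze" is the grip in N (left out, the last holds). Time passes only in rows, so rows that do not move let the fingers close. It gives the time, the measured TCP pose, the force and the opening at its end, in the units of the state.
- ctrl.observe(): the state, without advancing time (a new reading comes with each control period).
- camera(name): name is "side" or "top" or "wrist"; returns the picture (400x640x3 uint8, blue, green, red); there is no depth.
- get_calibration(name): a dict with "fx", "fy", "cx", "cy" (pixels), "view" (4x4, takes a point from world to camera coordinates). Camera axes: x right, y down, z forward; pixel columns grow to the right and rows downward; lengths in m; the calibration is good to about 2 mm. A picture is of the moment at which its call begins: read the wrist's pose just before it. get_calibration takes no time and is no camera call; for the wrist camera it gives the pose at the moment of the call.
- ctrl.close_job(): hands the job in, once; it reports no verdict.
The state is a dict: "time": time; "qpos": joint angles; "dq": joint speeds; "joint_efforts": joint torques, N m; "ee_pos": TCP position; "orientation": TCP orientation; "ft_force": force on the tool from outside, world axes, zero at the start; "moment": the same for the moment, N m; "grip_width": opening from 0.0 (shut) to 1.0 (fully open).
Only numpy, scipy, OpenCV 4.12 (cv2) and the standard library are available. Lean on these libraries where they do the work, as an engineer would, in place of code of your own. Each camera call takes 0.05 s, during which the arm holds its last target. There are 200 camera calls.

### The job

The four brass clock parts stand on the blocks of the dismantling board in the order in which they came off the clock, the first one next to the board's brass post. Move them to the assembly rack in the reverse order, so that the part nearest the board's post stands in the recess farthest from the rack's post and the part farthest from the board's post stands in the recess nearest to the rack's post. Set each one down gently, upright and flat inside its recess; do not drop or topple any.

Things in the scene. Friction and masses are not known exactly. Their poses are not given: they have to be found in the camera images.
- board: Dismantling board: fixed pale plywood strip, 84 mm wide (x), 405 long, 8 thick (all sizes in mm). Origin: underside, below the middle of the row; y runs along the row towards the brass post (20 wide, 30 tall, y = +162) that marks its beginning. Dark blocks at y = +111, +37, -37, -111. Amber oil pot (36 high) on it at y = -195. Nearer to the robot or farther than the rack, turned up to 0.2.
- block_pillar: The one of the four dark wooden blocks (62 x 62 x 20 mm high, black rubber top, fixed on the board) on which the pillar stands at the start; which of the four places it takes varies. Origin: centre of its underside, 8 above the table; its top is 28 above the table.
- block_bell: The one of the four dark wooden blocks (62 x 62 x 20 mm high, black rubber top, fixed on the board) on which the bell stands at the start; which of the four places it takes varies. Origin: centre of its underside, 8 above the table; its top is 28 above the table.
- block_cone: The one of the four dark wooden blocks (62 x 62 x 20 mm high, black rubber top, fixed on the board) on which the cone stands at the start; which of the four places it takes varies. Origin: centre of its underside, 8 above the table; its top is 28 above the table.
- block_drum: The one of the four dark wooden blocks (62 x 62 x 20 mm high, black rubber top, fixed on the board) on which the drum stands at the start; which of the four places it takes varies. Origin: centre of its underside, 8 above the table; its top is 28 above the table.
- pillar: clock pillar: slender brass baluster 104 mm high on a round foot 40 across. Its upper part is a plain round rod 16 across from 46 to 98 above the underside: grip it there, about 80 above the underside. 0.26 kg. Loose; origin at the centre of its underside, z up its axis; stands upright on its own block at the start.
- bell: bell-shaped brass foot: 46 mm across at the bottom, flaring in to a plain round stem 14 across from 40 to 78 above the underside, 82 high overall. Grip the stem about 63 above the underside. 0.2 kg. Loose; origin at the centre of its underside, z up its axis; stands upright on its own block at the start.
- cone: brass fusee cone with stepped sides: 42 mm across at the bottom narrowing in steps to 26 at 30 above the underside, then a plain round arbor 12 across from 34 to 74, 76 high overall. Grip the arbor about 58 above the underside. 0.2 kg. Loose; origin at the centre of its underside, z up its axis; stands upright on its own block at the start.
- drum: brass mainspring barrel: plain drum 44 mm across and 42 high with a short 10 mm wide arbor stub on top, 56 high overall. Grip the drum itself across its 44, about 31 above the underside (fingertips then 12 above it). 0.24 kg. Loose; origin at the centre of its underside, z up its axis; stands upright on its own block at the start.
- rack: Assembly rack: fixed brown wooden bar, 76 mm wide (x), 402 long, 26 high. Origin: underside, below the middle of the row; y runs along the row towards the brass post (20 wide, 30 tall, y = +162) that marks its beginning. Four round recesses 62 across, 4 deep (grey felt floor 22 above the table) at x = 0, y = +111, +37, -37, -111. Aluminium cup (26 high) on it at y = -195. Turned up to 0.2.
Things that resemble listed ones, but are neither listed nor needed, are in the scene too. What is shaped like the bell but turquoise is not meant.

How it is judged:
By the outcome, as a careful person would: the job done as asked, in the order asked, and still so for the second after the job is handed in, with the robot touching nothing.
It also fails if it takes over 120 s, if anything falls off the work surface, if the arm or the gripper's body presses on something with over 40 N, if the wrist force passes 120 N, or if a joint passes its speed limit or range.

## Working session

There is one attempt and no reset: what is moved stays moved. The work goes in short steps, Python scripts to look and compute and a tool call to move; the robot and the scene stay as the last step left them, time stands still between calls to the robot, and variables do not carry over. Pictures are saved under pics/ and viewed, about 12 in all and at most 16, crops included, and the job is handed in when it is done.

Besides the shell and the picture viewer there is one more tool, called after "Emit:" by a JSON object that holds its "method" and its "body", one argument or row to a line. move_arm: Moves the arm, as the interface text tells. Its arguments: {"type":"object","properties":{"targets":{"type":"array"},"squeeze":{"type":"number"}},"required":["targets"]}

```bash
mkdir -p pics; ls
python3 - <<'E'
from cell import ctrl,camera,get_calibration
import cv2
for n in("top","side"):
    cv2.imwrite(f"pics/{n}0.png",camera(n)); c=get_calibration(n); print(n,c)
s=ctrl.observe();print(s,ctrl.pinch_z)
E
```

```text
pics
top {'fx': 392.89055810175086, 'fy': 392.89055810175086, 'cx': 318.8886967872143, 'cy': 202.17455083323853, 'view': array([[-0.00653485, -0.99946723, -0.03197722,  0.00384457],
       [-0.99865245,  0.00816922, -0.05124991,  0.5854962 ],
       [ 0.05148384,  0.03159921, -0.99817378,  0.73554627],
       [ 0.        ,  0.        ,  0.        ,  1.        ]])}
side {'fx': 391.69938999948374, 'fy': 391.69938999948374, 'cx': 320.1885659755795, 'cy': 192.79420391651152, 'view': array([[-0.83115009, -0.55596354, -0.00969944,  0.49834828],
       [-0.25419255,  0.39540935, -0.88263107,  0.20611346],
       [ 0.49454594, -0.73113336, -0.4699663 ,  0.44759585],
       [ 0.        ,  0.        ,  0.        ,  1.        ]])}
{'time': 0.1, 'qpos': array([-8.22934048e+01,  1.66840914e+01, -8.82629423e+00,  6.45567491e+01,
        1.57044076e-03,  8.20175037e+01]), 'dq': array([-0.01703403, -0.12805553,  0.08007289, -0.03807464, -0.02559003,
        0.09316385]), 'joint_efforts': array([ 1.69588177e-03, -5.37976706e+01,  3.31920004e+01,  9.22412204e-03,
       -1.49385310e-04, -3.02966164e-06]), 'ee_pos': array([ 0.14191648, -0.50503839,  0.23080728]), 'orientation': array([[ 9.62743265e-01,  2.70417063e-01, -1.29966430e-04],
       [ 2.70417028e-01, -9.62742579e-01,  1.16481439e-03],
       [ 1.89861470e-04, -1.15656235e-03, -9.99999313e-01]]), 'ft_force': array([-0.40306685, -0.65811652, -0.55206117]), 'moment': array([ 0.05260993, -0.00204718,  0.01406205]), 'grip_width': 0.9976270371867145} 0.0187
```

View pics/top0.png

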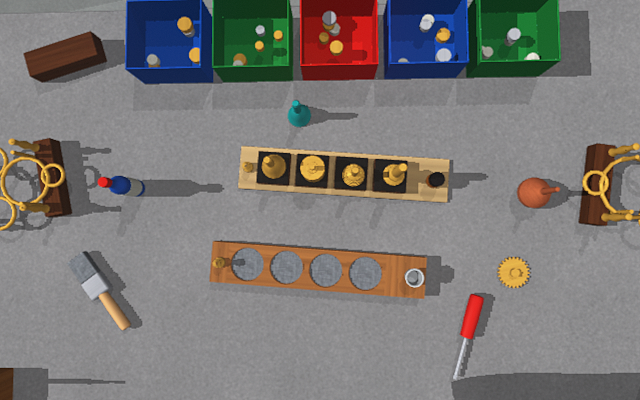

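View pics/side0.png

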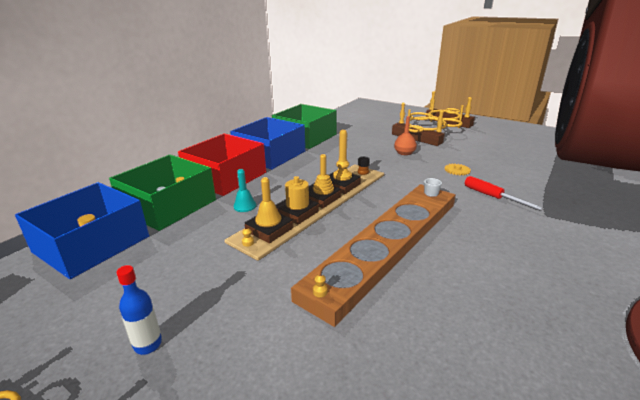

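Top view: the board is the far strip, with its post at (248,168). From the post the order is bell (272,168), drum (313,168), cone (352,176), pillar (394,175). The rack is the near bar, with its post at (218,263) and recesses at (247,264), (286,267), (326,270), (365,273). The side view shows the same order. Next I measure on an enlarged crop.

```bash
cat > h.py <<'E'
import numpy as np,cv2
from cell import ctrl,camera,get_calibration
def ray(c,uv,z):
    V=c['view'];R=V[:3,:3];o=-R.T@V[:3,3]
    d=R.T@np.array([(uv[0]-c['cx'])/c['fx'],(uv[1]-c['cy'])/c['fy'],1])
    return o+d*(z-o[2])/d[2]
def proj(c,p):
    q=c['view'][:3,:3]@np.asarray(p)+c['view'][:3,3]
    return np.array([c['fx']*q[0]/q[2]+c['cx'],c['fy']*q[1]/q[2]+c['cy']])
E
python3 - <<'E'
from h import *
im=cv2.imread('pics/top0.png');c=get_calibration('top')
cv2.imwrite('pics/topz.png',cv2.resize(im[130:310,200:465],None,fx=3,fy=3,interpolation=cv2.INTER_CUBIC))
hsv=cv2.cvtColor(im,cv2.COLOR_BGR2HSV)
m=np.zeros(im.shape[:2],np.uint8); m[245:292,228:385]=((hsv[...,1]<50))[245:292,228:385]*255
n,l,st,ce=cv2.connectedComponentsWithStats(m)
for i in range(1,n):
    if st[i,4]>300:
        print(st[i],ce[i],ray(c,ce[i],.022).round(4))
E
```

```text
[279 245 106   9 469] [347.29211087 247.31130064] [ 0.4999 -0.0535  0.022 ]
[232 248  31  32 797] [247.05897114 263.70514429] [0.4699 0.1358 0.022 ]
[271 251  32  32 807] [286.12763321 266.70879802] [0.464  0.0618 0.022 ]
[310 254  32  33 818] [325.33374083 269.78361858] [ 0.4581 -0.0119  0.022 ]
[349 257  33  33 822] [364.78223844 272.9136253 ] [ 0.4521 -0.0856  0.022 ]
[228 284  99   8 444] [262.61261261 288.68018018] [0.4232 0.1062 0.022 ]
```

View pics/topz.png

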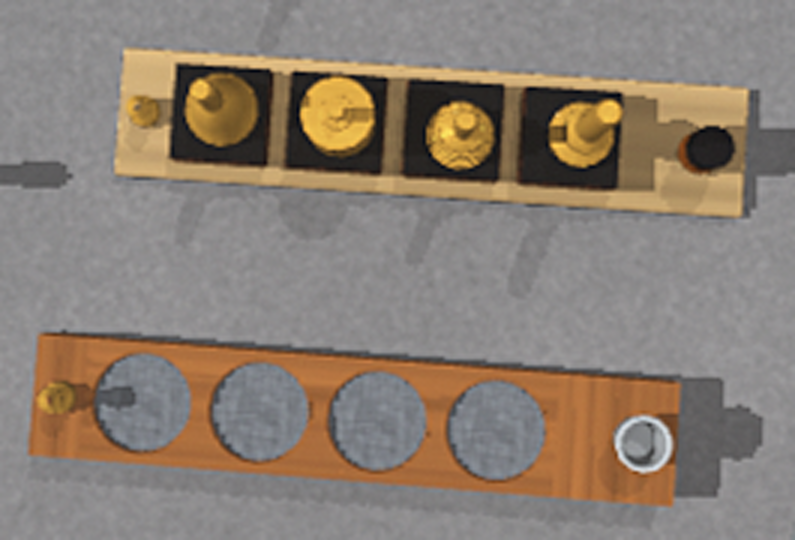

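Run:
```python
from h import *
c=get_calibration('top')
f=lambda U,V,z:ray(c,(200+(U+.5)/3-.5,130+(V+.5)/3-.5),z).round(4)
for n,a in dict(bell=(203,89,.108),bellfoot=(222,112,.030),drumtop=(338,113,.070),cone=(465,121,.104),conefoot=(460,137,.03),pillar=(609,109,.13),pillarfoot=(580,137,.03)).items(): print(n,f(*a))
for n,a in dict(b1=(221,113.5),b2=(336,123),b3=(454,130.5),b4=(569,137.5)).items(): print(n,f(*a,.028))
for a in[(124,48),(749,88),(742,216),(115,174)]:print(f(*a,.008))
```

```text
bell [0.6539 0.0833 0.108 ]
bellfoot [0.6519 0.0841 0.03  ]
drumtop [0.6449 0.0091 0.07  ]
cone [ 0.6347 -0.064   0.104 ]
conefoot [ 0.6346 -0.0652  0.03  ]
pillar [ 0.6369 -0.1398  0.13  ]
pillarfoot [ 0.6338 -0.1398  0.03  ]
b1 [0.6513 0.085  0.028 ]
b2 [0.6445 0.0124 0.028 ]
b3 [ 0.6389 -0.0616  0.028 ]
b4 [ 0.6338 -0.1332  0.028 ]
[0.6978 0.1514 0.008 ]
[ 0.6668 -0.2512  0.008 ]
[ 0.5848 -0.2449  0.008 ]
[0.6154 0.157  0.008 ]
```

Emit:
{"method": "move_arm", "body": {
  "targets": [
    {"dx": 0.031,"dy": 0.023,"turn": 0.08,"jaw": 1},
    {"dx": 0.031,"dy": 0.023,"turn": 0.08,"jaw": 1},
    {"dx": 0.031,"dy": 0.023,"turn": 0.08,"jaw": 1},
    {"dx": 0.031,"dy": 0.023,"turn": 0.08,"jaw": 1},
    {"dx": 0.031,"dy": 0.023,"turn": 0.08,"jaw": 1}
  ],
  "squeeze": 40
}}

```text
invalid input
```

Emit:
{"method": "move_arm", "body": {
  "targets": [
    {"dx": 0.031,"dy": 0.023,"turn": 0.08,"jaw": 1},
    {"dx": 0.031,"dy": 0.023,"turn": 0.08,"jaw": 1},
    {"dx": 0.031,"dy": 0.023,"turn": 0.08,"jaw": 1},
    {"dx": 0.031,"dy": 0.023,"turn": 0.08,"jaw": 1},
    {"dx": 0.031,"dy": 0.023,"turn": 0.08,"jaw": 1}
  ]
}}

```text
invalid input
```

Emit:
{"method": "move_arm", "body": {
  "targets": [
    {"dx": 0.031,"dy": 0.023,"turn": 0.08,"jaw": 1},
    {"dx": 0.031,"dy": 0.023,"turn": 0.08,"jaw": 1},
    {"dx": 0.031,"dy": 0.023,"turn": 0.08,"jaw": 1},
    {"dx": 0.031,"dy": 0.023,"turn": 0.08,"jaw": 1},
    {"jaw": 1}
  ]
}}

```text
invalid input
```

Run:
```python
from h import *
s=ctrl.observe();c=get_calibration('wrist');im=camera('wrist');cv2.imwrite('pics/w1.png',im)
print(s['time'],s['ee_pos'],s['orientation'].round(4),s['qpos'].round(1),s['grip_width'])
print(c)
for p in[(.653,.084,.11),(.645,.009,.084),(.635,-.0645,.104),(.635,-.140,.132)]:print(proj(c,p).round(1))
```

```text
0.1 [ 0.14191648 -0.50503839  0.23080728] [[ 9.627e-01  2.704e-01 -1.000e-04]
 [ 2.704e-01 -9.627e-01  1.200e-03]
 [ 2.000e-04 -1.200e-03 -1.000e+00]] [-82.3  16.7  -8.8  64.6   0.   82. ] 0.9976270371867145
{'fx': 301.27102101241036, 'fy': 301.27102101241036, 'cx': 322.49608773037176, 'cy': 198.6879223265119, 'view': array([[ 0.27027116, -0.9627836 , -0.00111766, -0.5244581 ],
       [-0.91076076, -0.25604347,  0.32397002, -0.04119517],
       [-0.31219919, -0.08654183, -0.94606669,  0.38218837],
       [ 0.        ,  0.        ,  0.        ,  1.        ]])}
[-1606.8 -2597.9]
[ -752.6 -1609.8]
[ -639.  -1683.4]
[ -601.1 -2090.9]
```

View pics/w1.png

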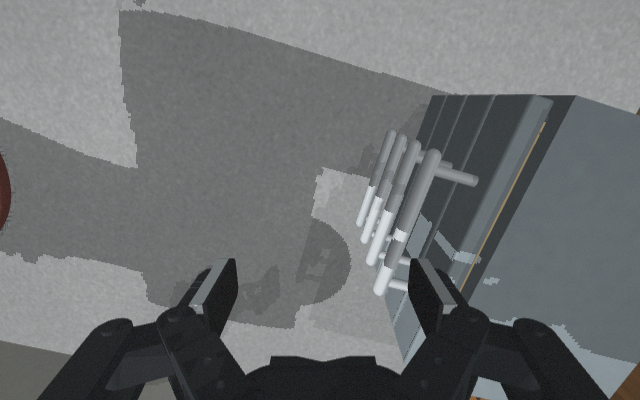

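The moves were refused, probably because each row needs every key. The wrist view shows a grey drawer cabinet just to the right of the gripper (−y side, around columns 360–640), so I go up and to +y first.

Emit:
{"method": "move_arm", "body": {
  "targets": [
    {"jaw": 1.0,"dx": 0.0,"dy": 0.03,"dz": 0.01,"turn": 0.0},
    {"jaw": 1.0,"dx": 0.0,"dy": 0.03,"dz": 0.01,"turn": 0.08},
    {"jaw": 1.0,"dx": 0.0,"dy": 0.03,"dz": 0.0,"turn": 0.08},
    {"jaw": 1.0,"dx": 0.02,"dy": 0.03,"dz": 0.0,"turn": 0.08},
    {"jaw": 1.0,"dx": 0.03,"dy": 0.03,"dz": 0.0,"turn": 0.08}
  ],
  "squeeze": 40
}}

```text
time: 0.65
ee_pos: [0.1916, -0.3543, 0.2513]
orientation: [[0.828, 0.56, -0.0], [0.56, -0.828, -0.0], [-0.0, 0.0, -1.0]]
ft_force: [0.5, -1.1, -0.2]
grip_width: 0.998
```

Emit:
{"method": "move_arm", "body": {
  "targets": [
    {"jaw": 1.0,"dx": 0.034,"dy": 0.0165,"dz": 0.0,"turn": 0.07},
    {"jaw": 1.0,"dx": 0.034,"dy": 0.0165,"dz": 0.0,"turn": 0.07},
    {"jaw": 1.0,"dx": 0.034,"dy": 0.0165,"dz": 0.0,"turn": 0.07},
    {"jaw": 1.0,"dx": 0.034,"dy": 0.0165,"dz": 0.0,"turn": 0.07},
    {"jaw": 1.0,"dx": 0.034,"dy": 0.0165,"dz": 0.0,"turn": 0.07}
  ]
}}

```text
time: 1.15
ee_pos: [0.3632, -0.2719, 0.2513]
orientation: [[0.584, 0.812, -0.0], [0.812, -0.584, -0.0], [-0.0, -0.0, -1.0]]
ft_force: [0.3, -1.3, -0.2]
grip_width: 0.998
```

Emit:
{"method": "move_arm", "body": {
  "targets": [
    {"jaw": 1.0,"dx": 0.034,"dy": 0.0165,"dz": 0.0,"turn": 0.07},
    {"jaw": 1.0,"dx": 0.034,"dy": 0.0165,"dz": 0.0,"turn": 0.07},
    {"jaw": 1.0,"dx": 0.034,"dy": 0.0165,"dz": 0.0,"turn": 0.07},
    {"jaw": 1.0,"dx": 0.034,"dy": 0.0165,"dz": 0.0,"turn": 0.07},
    {"jaw": 1.0,"dx": 0.0,"dy": 0.0,"dz": 0.0,"turn": 0.07}
  ]
}}

```text
time: 1.65
ee_pos: [0.501, -0.205, 0.2506]
orientation: [[0.267, 0.964, 0.001], [0.964, -0.267, 0.001], [0.001, 0.0, -1.0]]
ft_force: [-0.8, -0.4, -0.2]
grip_width: 0.998
```

Run:
```python
from h import *
s=ctrl.observe();c=get_calibration('wrist');im=camera('wrist');cv2.imwrite('pics/w2.png',im)
print(s['time'],s['ee_pos'],s['orientation'].round(4),s['qpos'].round(1),s['grip_width'])
for p in[(.653,.084,.11),(.645,.009,.084),(.635,-.0645,.104),(.635,-.140,.132),(.653,.084,.028),(.645,.009,.028),(.635,-.0645,.028),(.635,-.140,.028)]:print(proj(c,p).round(1))
```

```text
1.65 [ 0.50101756 -0.20495065  0.25061271] [[ 2.675e-01  9.636e-01  7.000e-04]
 [ 9.636e-01 -2.675e-01  8.000e-04]
 [ 9.000e-04  5.000e-04 -1.000e+00]] [-30.   17.9  -4.1  68.    0.1  75.5] 0.9980902620855219
[ 428.7 -292.1]
[ 422.7 -116. ]
[433.  -16.9]
[459.4  76.8]
[ 398.2 -180.8]
[404.7 -77.9]
[408.    8.6]
[420.   82.3]
```

View pics/w2.png

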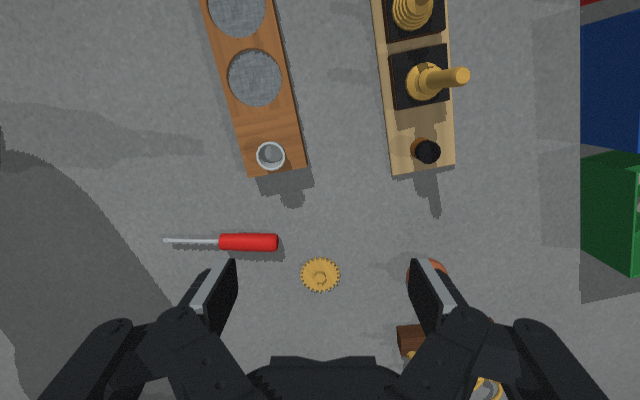

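The wrist view shows the pillar foot at (421,83) and its tip at (462,76). My predictions were (420,82) and (459,77), so the positions hold and I go over the pillar.

Emit:
{"method": "move_arm", "body": {
  "targets": [
    {"jaw": 1.0,"dx": 0.034,"dy": 0.016,"dz": 0.0,"turn": 0.05},
    {"jaw": 1.0,"dx": 0.034,"dy": 0.016,"dz": 0.0,"turn": 0.05},
    {"jaw": 1.0,"dx": 0.034,"dy": 0.016,"dz": 0.0,"turn": 0.05},
    {"jaw": 1.0,"dx": 0.032,"dy": 0.017,"dz": 0.0,"turn": 0.044},
    {"jaw": 1.0,"dx": 0.0,"dy": 0.0,"dz": 0.0,"turn": 0.0}
  ]
}}

```text
time: 2.2
ee_pos: [0.6342, -0.1401, 0.25]
orientation: [[0.081, 0.997, -0.0], [0.997, -0.081, 0.001], [0.001, -0.0, -1.0]]
ft_force: [-0.4, 0.3, -0.2]
grip_width: 1.001
```

Emit:
{"method": "move_arm", "body": {
  "targets": [
    {"jaw": 1.0,"dx": 0.0,"dy": 0.0,"dz": -0.035,"turn": 0.0},
    {"jaw": 1.0,"dx": 0.0,"dy": 0.0,"dz": -0.025,"turn": 0.0},
    {"jaw": 1.0,"dx": 0.0,"dy": 0.0,"dz": 0.0,"turn": 0.0}
  ]
}}

```text
time: 2.5
ee_pos: [0.6291, -0.1417, 0.1878]
orientation: [[0.085, 0.996, -0.006], [0.996, -0.085, 0.002], [0.001, -0.007, -1.0]]
ft_force: [-1.5, -0.6, -0.1]
grip_width: 1.0
```

Run:
```python
from h import *
s=ctrl.observe();c=get_calibration('wrist');im=camera('wrist');cv2.imwrite('pics/w3.png',im)
print(s['time'],s['ee_pos'],s['orientation'].round(4),s['qpos'].round(1),s['grip_width'])
for p in[(.653,.084,.11),(.645,.009,.084),(.635,-.0645,.104),(.635,-.140,.132),(.653,.084,.028),(.645,.009,.028),(.635,-.0645,.028),(.635,-.140,.028)]:print(proj(c,p).round(1))
```

```text
2.5 [ 0.62907729 -0.14169347  0.18777238] [[ 0.0848  0.9964 -0.0065]
 [ 0.9964 -0.0848  0.002 ]
 [ 0.0015 -0.0066 -1.    ]] [-19.2  31.6   7.7  66.6  -0.   75.7] 1.0002888482137795
[ 329.9 -183.3]
[326.2  -5.8]
[320.7 105.1]
[329.4 216.5]
[328.2 -93.3]
[325.9  14.5]
[321.7 102.8]
[328.  178.7]
```

View pics/w3.png

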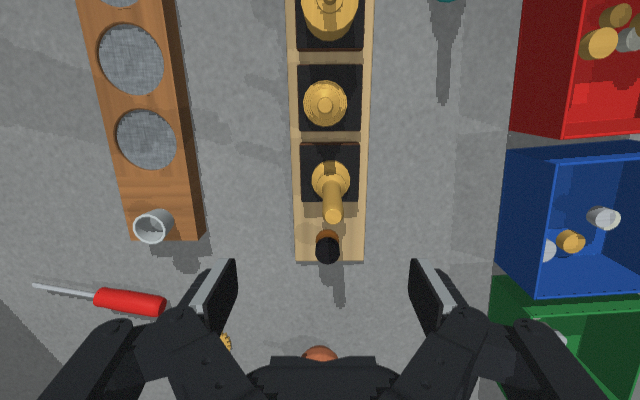

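The pillar tip shows at (333,216), against a prediction of (329,216), so it is 2–3 mm farther in +x. I go down to the grasp height.

Emit:
{"method": "move_arm", "body": {
  "targets": [
    {"jaw": 1.0,"dx": 0.001,"dy": 0.0,"dz": -0.02,"turn": 0.0},
    {"jaw": 1.0,"dx": 0.0,"dy": 0.0,"dz": 0.0,"turn": 0.0},
    {"jaw": 1.0,"dx": 0.0,"dy": 0.0,"dz": 0.0,"turn": 0.0}
  ]
}}

```text
time: 2.85
ee_pos: [0.6331, -0.1423, 0.1728]
orientation: [[0.084, 0.996, 0.001], [0.996, -0.084, -0.0], [-0.0, 0.001, -1.0]]
ft_force: [-0.2, -1.2, -0.6]
grip_width: 1.0
```

Emit:
{"method": "move_arm", "body": {
  "targets": [
    {"jaw": 1.0,"dx": 0.002,"dy": 0.001,"dz": -0.021,"turn": 0.0},
    {"jaw": 1.0,"dx": 0.002,"dy": 0.001,"dz": -0.021,"turn": 0.0},
    {"jaw": 1.0,"dx": 0.0,"dy": 0.0,"dz": -0.021,"turn": 0.0},
    {"jaw": 1.0,"dx": 0.0,"dy": 0.0,"dz": -0.021,"turn": 0.0},
    {"jaw": 1.0,"dx": 0.0,"dy": 0.0,"dz": 0.0,"turn": 0.0}
  ]
}}

```text
time: 3.35
ee_pos: [0.6358, -0.1397, 0.0862]
orientation: [[0.083, 0.997, -0.003], [0.997, -0.083, 0.001], [0.001, -0.003, -1.0]]
ft_force: [-0.6, 0.5, -0.6]
grip_width: 1.006
```

Emit:
{"method": "move_arm", "body": {
  "targets": [
    {"jaw": 0.5,"dx": 0.0,"dy": 0.0,"dz": 0.0,"turn": 0.0},
    {"jaw": 0.35,"dx": 0.0,"dy": 0.0,"dz": 0.0,"turn": 0.0},
    {"jaw": 0.3,"dx": 0.0,"dy": 0.0,"dz": 0.0,"turn": 0.0}
  ]
}}

```text
time: 3.65
ee_pos: [0.6379, -0.1403, 0.089]
orientation: [[0.083, 0.997, 0.002], [0.997, -0.083, -0.001], [-0.001, 0.002, -1.0]]
ft_force: [-0.3, -0.7, -0.3]
grip_width: 0.516
```

Good pose. I close gradually.

Emit:
{"method": "move_arm", "body": {
  "targets": [
    {"jaw": 0.3,"dx": 0.0,"dy": 0.0,"dz": 0.0,"turn": 0.0},
    {"jaw": 0.25,"dx": 0.0,"dy": 0.0,"dz": 0.0,"turn": 0.0},
    {"jaw": 0.2,"dx": 0.0,"dy": 0.0,"dz": 0.0,"turn": 0.0},
    {"jaw": 0.15,"dx": 0.0,"dy": 0.0,"dz": 0.0,"turn": 0.0},
    {"jaw": 0.0,"dx": 0.0,"dy": 0.0,"dz": 0.0,"turn": 0.0}
  ]
}}

```text
time: 4.15
ee_pos: [0.6367, -0.14, 0.0875]
orientation: [[0.083, 0.997, -0.0], [0.997, -0.083, -0.0], [-0.0, -0.0, -1.0]]
ft_force: [-2.7, -0.2, 4.2]
grip_width: 0.184
```

Emit:
{"method": "move_arm", "body": {
  "targets": [
    {"jaw": 0.0,"dx": 0.0,"dy": 0.0,"dz": 0.0,"turn": 0.0},
    {"jaw": 0.0,"dx": 0.0,"dy": 0.0,"dz": 0.0,"turn": 0.0},
    {"jaw": 0.0,"dx": 0.0,"dy": 0.0,"dz": 0.0,"turn": 0.0}
  ]
}}

```text
time: 4.45
ee_pos: [0.6367, -0.1399, 0.0875]
orientation: [[0.083, 0.997, -0.0], [0.997, -0.083, -0.0], [-0.0, -0.0, -1.0]]
ft_force: [-3.6, 0.4, 4.7]
grip_width: 0.175
```

Emit:
{"method": "move_arm", "body": {
  "targets": [
    {"jaw": 0.0,"dx": 0.0,"dy": 0.0,"dz": 0.01,"turn": 0.0},
    {"jaw": 0.0,"dx": 0.0,"dy": 0.0,"dz": 0.02,"turn": 0.0},
    {"jaw": 0.0,"dx": 0.0,"dy": 0.0,"dz": 0.025,"turn": 0.0},
    {"jaw": 0.0,"dx": 0.0,"dy": 0.0,"dz": 0.025,"turn": 0.0},
    {"jaw": 0.0,"dx": 0.0,"dy": 0.0,"dz": 0.02,"turn": 0.0}
  ]
}}

```text
time: 4.95
ee_pos: [0.6374, -0.1399, 0.189]
orientation: [[0.083, 0.997, 0.001], [0.997, -0.083, -0.0], [-0.0, 0.001, -1.0]]
ft_force: [-0.1, 0.5, -3.9]
grip_width: 0.176
```

Emit:
{"method": "move_arm", "body": {
  "targets": [
    {"jaw": 0.0,"dx": -0.015,"dy": 0.015,"dz": 0.0,"turn": 0.0},
    {"jaw": 0.0,"dx": -0.018,"dy": 0.026,"dz": 0.0,"turn": 0.0},
    {"jaw": 0.0,"dx": -0.018,"dy": 0.03,"dz": 0.0,"turn": 0.0},
    {"jaw": 0.0,"dx": -0.018,"dy": 0.03,"dz": 0.0,"turn": 0.0},
    {"jaw": 0.0,"dx": -0.018,"dy": 0.03,"dz": 0.0,"turn": 0.0}
  ]
}}

```text
time: 5.45
ee_pos: [0.5492, -0.0079, 0.1876]
orientation: [[0.083, 0.997, 0.0], [0.997, -0.083, 0.0], [0.0, 0.0, -1.0]]
ft_force: [1.0, -0.2, -2.1]
grip_width: 0.178
```

Emit:
{"method": "move_arm", "body": {
  "targets": [
    {"jaw": 0.0,"dx": -0.018,"dy": 0.03,"dz": 0.0,"turn": 0.0},
    {"jaw": 0.0,"dx": -0.018,"dy": 0.03,"dz": 0.0,"turn": 0.0},
    {"jaw": 0.0,"dx": -0.018,"dy": 0.03,"dz": 0.0,"turn": 0.0},
    {"jaw": 0.0,"dx": -0.015,"dy": 0.03,"dz": 0.0,"turn": 0.0},
    {"jaw": 0.0,"dx": -0.01,"dy": 0.025,"dz": 0.0,"turn": 0.0}
  ]
}}

```text
time: 5.95
ee_pos: [0.4698, 0.1375, 0.1877]
orientation: [[0.082, 0.997, 0.0], [0.997, -0.082, 0.0], [0.0, 0.0, -1.0]]
ft_force: [0.5, -0.5, -2.8]
grip_width: 0.174
```

Emit:
{"method": "move_arm", "body": {
  "targets": [
    {"jaw": 0.0,"dx": 0.0,"dy": 0.0,"dz": 0.0,"turn": 0.0},
    {"jaw": 0.0,"dx": 0.0,"dy": 0.0,"dz": 0.0,"turn": 0.0}
  ]
}}

```text
time: 6.15
ee_pos: [0.4711, 0.1364, 0.1876]
orientation: [[0.081, 0.997, 0.001], [0.997, -0.081, -0.0], [-0.0, 0.001, -1.0]]
ft_force: [0.3, -0.2, -2.6]
grip_width: 0.18
```

Emit:
{"method": "move_arm", "body": {
  "targets": [
    {"jaw": 0.0,"dx": -0.001,"dy": 0.0,"dz": -0.02,"turn": 0.0},
    {"jaw": 0.0,"dx": 0.0,"dy": 0.0,"dz": -0.025,"turn": 0.0},
    {"jaw": 0.0,"dx": 0.0,"dy": 0.0,"dz": -0.025,"turn": 0.0},
    {"jaw": 0.0,"dx": 0.0,"dy": 0.0,"dz": -0.02,"turn": 0.0},
    {"jaw": 0.0,"dx": 0.0,"dy": 0.0,"dz": -0.01,"turn": 0.0}
  ]
}}

```text
time: 6.65
ee_pos: [0.4696, 0.135, 0.0858]
orientation: [[0.084, 0.996, -0.002], [0.996, -0.084, -0.0], [-0.001, -0.002, -1.0]]
ft_force: [0.5, 0.1, -2.2]
grip_width: 0.179
```

Emit:
{"method": "move_arm", "body": {
  "targets": [
    {"jaw": 0.0,"dx": 0.0,"dy": 0.0,"dz": 0.0,"turn": 0.0},
    {"jaw": 0.0,"dx": 0.0,"dy": 0.0,"dz": -0.002,"turn": 0.0},
    {"jaw": 0.0,"dx": 0.0,"dy": 0.0,"dz": -0.002,"turn": 0.0},
    {"jaw": 0.0,"dx": 0.0,"dy": 0.0,"dz": 0.0,"turn": 0.0}
  ]
}}

```text
time: 7.05
ee_pos: [0.4704, 0.1361, 0.0838]
orientation: [[0.083, 0.997, 0.001], [0.997, -0.083, 0.0], [0.0, 0.001, -1.0]]
ft_force: [-0.1, -0.3, -3.3]
grip_width: 0.174
```

Run:
```python
from h import *
a=camera('top')[120:320,180:480];b=camera('side')[120:320,200:500]
cv2.imwrite('pics/p1.png',cv2.resize(np.vstack([a,b]),None,fx=1.5,fy=1.5))
```

```text
(no output)
```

View pics/p1.png

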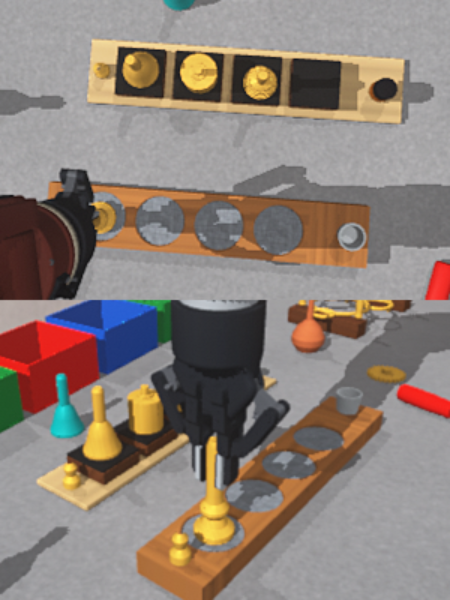

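The pillar is upright and central in the recess next to the rack's post, and the wrist still carries its weight. I creep down.

Emit:
{"method": "move_arm", "body": {
  "targets": [
    {"jaw": 0.0,"dx": 0.0,"dy": 0.0,"dz": -0.001,"turn": 0.0},
    {"jaw": 0.0,"dx": 0.0,"dy": 0.0,"dz": -0.001,"turn": 0.0},
    {"jaw": 0.0,"dx": 0.0,"dy": 0.0,"dz": 0.0,"turn": 0.0}
  ]
}}

```text
time: 7.45
ee_pos: [0.4701, 0.1361, 0.0815]
orientation: [[0.083, 0.997, 0.0], [0.997, -0.083, 0.0], [0.0, 0.0, -1.0]]
ft_force: [-0.6, 0.0, -0.2]
grip_width: 0.176
```

Emit:
{"method": "move_arm", "body": {
  "targets": [
    {"jaw": 0.0,"dx": 0.0,"dy": 0.0,"dz": -0.0005,"turn": 0.0},
    {"jaw": 0.25,"dx": 0.0,"dy": 0.0,"dz": 0.0,"turn": 0.0},
    {"jaw": 0.4,"dx": 0.0,"dy": 0.0,"dz": 0.0,"turn": 0.0},
    {"jaw": 0.7,"dx": 0.0,"dy": 0.0,"dz": 0.0,"turn": 0.0},
    {"jaw": 1.0,"dx": 0.0,"dy": 0.0,"dz": 0.0,"turn": 0.0}
  ]
}}

```text
time: 7.95
ee_pos: [0.47, 0.136, 0.0808]
orientation: [[0.083, 0.997, -0.0], [0.997, -0.083, -0.0], [-0.0, -0.0, -1.0]]
ft_force: [-0.1, -0.7, -0.2]
grip_width: 0.725
```

Emit:
{"method": "move_arm", "body": {
  "targets": [
    {"jaw": 1.0,"dx": 0.0,"dy": 0.0,"dz": 0.0,"turn": 0.0},
    {"jaw": 1.0,"dx": 0.0,"dy": 0.0,"dz": 0.0,"turn": 0.0},
    {"jaw": 1.0,"dx": 0.0,"dy": 0.0,"dz": 0.02,"turn": 0.0},
    {"jaw": 1.0,"dx": 0.0,"dy": 0.0,"dz": 0.03,"turn": 0.0},
    {"jaw": 1.0,"dx": 0.0,"dy": 0.0,"dz": 0.03,"turn": 0.0}
  ]
}}

```text
time: 8.45
ee_pos: [0.4695, 0.136, 0.1615]
orientation: [[0.083, 0.997, -0.001], [0.997, -0.083, -0.0], [-0.0, -0.001, -1.0]]
ft_force: [0.9, -0.2, 0.1]
grip_width: 0.999
```

Emit:
{"method": "move_arm", "body": {
  "targets": [
    {"jaw": 1.0,"dx": 0.005,"dy": -0.005,"dz": 0.03,"turn": 0.0},
    {"jaw": 1.0,"dx": 0.018,"dy": -0.021,"dz": 0.0,"turn": 0.0},
    {"jaw": 1.0,"dx": 0.025,"dy": -0.03,"dz": 0.0,"turn": 0.0},
    {"jaw": 1.0,"dx": 0.025,"dy": -0.03,"dz": 0.0,"turn": 0.0},
    {"jaw": 1.0,"dx": 0.025,"dy": -0.03,"dz": 0.0,"turn": 0.0}
  ]
}}

```text
time: 8.95
ee_pos: [0.5688, 0.0189, 0.1909]
orientation: [[0.083, 0.997, 0.0], [0.997, -0.083, 0.0], [0.0, 0.0, -1.0]]
ft_force: [0.9, 0.1, -0.1]
grip_width: 1.001
```

Emit:
{"method": "move_arm", "body": {
  "targets": [
    {"jaw": 1.0,"dx": 0.025,"dy": -0.03,"dz": 0.0,"turn": 0.0},
    {"jaw": 1.0,"dx": 0.025,"dy": -0.03,"dz": 0.0,"turn": 0.0},
    {"jaw": 1.0,"dx": 0.0185,"dy": -0.0245,"dz": 0.0,"turn": 0.0},
    {"jaw": 1.0,"dx": 0.0,"dy": 0.0,"dz": 0.0,"turn": 0.0},
    {"jaw": 1.0,"dx": 0.0,"dy": 0.0,"dz": 0.0,"turn": 0.0}
  ]
}}

```text
time: 9.45
ee_pos: [0.6362, -0.0647, 0.1902]
orientation: [[0.084, 0.996, -0.001], [0.996, -0.084, 0.0], [0.0, -0.001, -1.0]]
ft_force: [0.1, 0.3, 0.1]
grip_width: 0.999
```

Run:
```python
from h import *
s=ctrl.observe();c=get_calibration('wrist');im=camera('wrist');a=camera('side')
cv2.imwrite('pics/w4.png',np.hstack([im[:,80:560],a[120:320,200:440].repeat(2,0).repeat(2,1)])[:, :800])
print(s['ee_pos'],s['orientation'].round(4))
for p in[(.653,.084,.11),(.645,.009,.084),(.6365,-.0645,.104),(.653,.084,.028),(.645,.009,.028),(.6365,-.0645,.028)]:print(proj(c,p).round(1)-[80,0])
```

```text
[ 0.63617929 -0.06472233  0.1901891 ] [[ 8.390e-02  9.965e-01 -1.100e-03]
 [ 9.965e-01 -8.390e-02  5.000e-04]
 [ 4.000e-04 -1.100e-03 -1.000e+00]]
[247.5 -14.5]
[244.5 108.4]
[241.6 204.4]
[246.2  17.4]
[244.2 106.1]
[241.9 179.7]
```

View pics/w4.png

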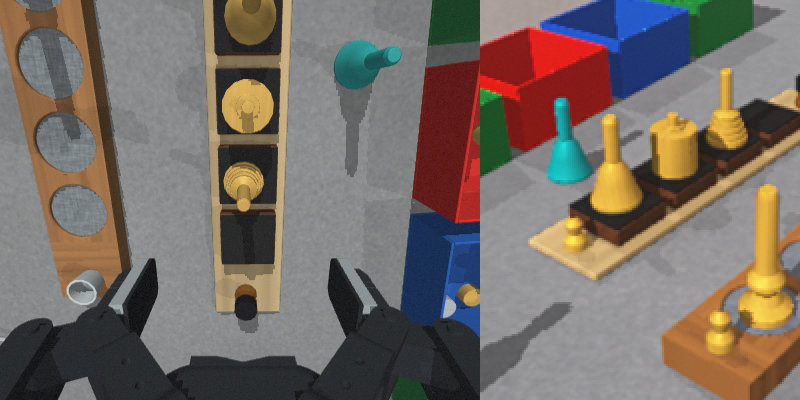

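Pillar stands upright in its recess. Cone tip is at (244,205) against a prediction of (242,204), so +2 mm in x. I descend onto the cone.

Emit:
{"method": "move_arm", "body": {
  "targets": [
    {"jaw": 1.0,"dx": 0.0015,"dy": 0.0,"dz": -0.018,"turn": 0.0},
    {"jaw": 1.0,"dx": 0.0,"dy": 0.0,"dz": -0.025,"turn": 0.0},
    {"jaw": 1.0,"dx": 0.0,"dy": 0.0,"dz": -0.025,"turn": 0.0},
    {"jaw": 1.0,"dx": 0.0,"dy": 0.0,"dz": -0.025,"turn": 0.0},
    {"jaw": 1.0,"dx": 0.0,"dy": 0.0,"dz": -0.02,"turn": 0.0}
  ]
}}

```text
time: 10.05
ee_pos: [0.6369, -0.063, 0.0768]
orientation: [[0.081, 0.997, -0.001], [0.997, -0.081, 0.0], [0.0, -0.001, -1.0]]
ft_force: [0.0, -1.2, 0.6]
grip_width: 1.002
```

Emit:
{"method": "move_arm", "body": {
  "targets": [
    {"jaw": 1.0,"dx": 0.0,"dy": 0.0,"dz": -0.01,"turn": 0.0},
    {"jaw": 1.0,"dx": 0.0,"dy": 0.0,"dz": 0.0,"turn": 0.0},
    {"jaw": 0.5,"dx": 0.0,"dy": 0.0,"dz": 0.0,"turn": 0.0},
    {"jaw": 0.3,"dx": 0.0,"dy": 0.0,"dz": 0.0,"turn": 0.0},
    {"jaw": 0.3,"dx": 0.0,"dy": 0.0,"dz": 0.0,"turn": 0.0}
  ]
}}

```text
time: 10.55
ee_pos: [0.6386, -0.0645, 0.0689]
orientation: [[0.083, 0.997, 0.002], [0.997, -0.083, -0.0], [-0.0, 0.002, -1.0]]
ft_force: [-0.5, -0.7, 0.3]
grip_width: 0.513
```

Emit:
{"method": "move_arm", "body": {
  "targets": [
    {"jaw": 0.25,"dx": 0.0,"dy": 0.0,"dz": 0.0,"turn": 0.0},
    {"jaw": 0.2,"dx": 0.0,"dy": 0.0,"dz": 0.0,"turn": 0.0},
    {"jaw": 0.15,"dx": 0.0,"dy": 0.0,"dz": 0.0,"turn": 0.0},
    {"jaw": 0.1,"dx": 0.0,"dy": 0.0,"dz": 0.0,"turn": 0.0},
    {"jaw": 0.0,"dx": 0.0,"dy": 0.0,"dz": 0.0,"turn": 0.0}
  ]
}}

```text
time: 11.05
ee_pos: [0.6378, -0.0644, 0.0678]
orientation: [[0.083, 0.997, -0.0], [0.997, -0.083, 0.0], [-0.0, -0.0, -1.0]]
ft_force: [-1.0, -0.1, 0.7]
grip_width: 0.128
```

Emit:
{"method": "move_arm", "body": {
  "targets": [
    {"jaw": 0.0,"dx": 0.0,"dy": 0.0,"dz": 0.0,"turn": 0.0},
    {"jaw": 0.0,"dx": 0.0,"dy": 0.0,"dz": 0.0,"turn": 0.0},
    {"jaw": 0.0,"dx": 0.0,"dy": 0.0,"dz": 0.0,"turn": 0.0}
  ]
}}

```text
time: 11.35
ee_pos: [0.6378, -0.0644, 0.0678]
orientation: [[0.083, 0.997, -0.0], [0.997, -0.083, -0.0], [-0.0, -0.0, -1.0]]
ft_force: [-1.4, -0.4, 2.2]
grip_width: 0.13
```

Emit:
{"method": "move_arm", "body": {
  "targets": [
    {"jaw": 0.0,"dx": 0.0,"dy": 0.0,"dz": 0.01,"turn": 0.0},
    {"jaw": 0.0,"dx": 0.0,"dy": 0.0,"dz": 0.02,"turn": 0.0},
    {"jaw": 0.0,"dx": 0.0,"dy": 0.0,"dz": 0.025,"turn": 0.0},
    {"jaw": 0.0,"dx": 0.0,"dy": 0.0,"dz": 0.025,"turn": 0.0},
    {"jaw": 0.0,"dx": -0.012,"dy": 0.006,"dz": 0.01,"turn": 0.0}
  ]
}}

```text
time: 11.85
ee_pos: [0.6284, -0.0592, 0.1609]
orientation: [[0.083, 0.997, 0.005], [0.997, -0.083, -0.001], [-0.001, 0.005, -1.0]]
ft_force: [1.2, -0.2, -1.7]
grip_width: 0.129
```

Emit:
{"method": "move_arm", "body": {
  "targets": [
    {"jaw": 0.0,"dx": -0.025,"dy": 0.018,"dz": 0.0,"turn": 0.0},
    {"jaw": 0.0,"dx": -0.03,"dy": 0.02,"dz": 0.0,"turn": 0.0},
    {"jaw": 0.0,"dx": -0.03,"dy": 0.024,"dz": 0.0,"turn": 0.0},
    {"jaw": 0.0,"dx": -0.03,"dy": 0.024,"dz": 0.0,"turn": 0.0},
    {"jaw": 0.0,"dx": -0.03,"dy": 0.02,"dz": 0.0,"turn": 0.0}
  ]
}}

```text
time: 12.35
ee_pos: [0.48, 0.0486, 0.1584]
orientation: [[0.083, 0.997, 0.001], [0.997, -0.083, 0.0], [0.0, 0.001, -1.0]]
ft_force: [-0.4, 0.5, -1.7]
grip_width: 0.123
```

Emit:
{"method": "move_arm", "body": {
  "targets": [
    {"jaw": 0.0,"dx": -0.016,"dy": 0.014,"dz": 0.0,"turn": 0.0},
    {"jaw": 0.0,"dx": 0.0,"dy": 0.0,"dz": 0.0,"turn": 0.0},
    {"jaw": 0.0,"dx": 0.0,"dy": 0.0,"dz": 0.0,"turn": 0.0}
  ]
}}

```text
time: 12.65
ee_pos: [0.4656, 0.0617, 0.1586]
orientation: [[0.082, 0.997, 0.002], [0.997, -0.082, -0.0], [-0.0, 0.002, -1.0]]
ft_force: [0.1, -1.1, -1.0]
grip_width: 0.129
```

Down 0.0945 to about 0.064, then creep to 0.0615.

Emit:
{"method": "move_arm", "body": {
  "targets": [
    {"jaw": 0.0,"dx": -0.001,"dy": 0.0,"dz": -0.018,"turn": 0.0},
    {"jaw": 0.0,"dx": 0.0,"dy": 0.0,"dz": -0.025,"turn": 0.0},
    {"jaw": 0.0,"dx": 0.0,"dy": 0.0,"dz": -0.025,"turn": 0.0},
    {"jaw": 0.0,"dx": 0.0,"dy": 0.0,"dz": -0.018,"turn": 0.0},
    {"jaw": 0.0,"dx": 0.0,"dy": 0.0,"dz": -0.006,"turn": 0.0}
  ]
}}

```text
time: 13.15
ee_pos: [0.4639, 0.0609, 0.0643]
orientation: [[0.084, 0.996, -0.002], [0.996, -0.084, -0.0], [-0.0, -0.002, -1.0]]
ft_force: [-0.1, -0.6, -2.5]
grip_width: 0.123
```

Emit:
{"method": "move_arm", "body": {
  "targets": [
    {"jaw": 0.0,"dx": 0.0,"dy": 0.0,"dz": 0.0,"turn": 0.0},
    {"jaw": 0.0,"dx": 0.0,"dy": 0.0,"dz": -0.001,"turn": 0.0},
    {"jaw": 0.0,"dx": 0.0,"dy": 0.0,"dz": -0.001,"turn": 0.0},
    {"jaw": 0.0,"dx": 0.0,"dy": 0.0,"dz": 0.0,"turn": 0.0}
  ]
}}

```text
time: 13.55
ee_pos: [0.4645, 0.0615, 0.0644]
orientation: [[0.083, 0.997, 0.001], [0.997, -0.083, 0.0], [0.0, 0.001, -1.0]]
ft_force: [0.1, 0.5, -2.6]
grip_width: 0.125
```

Emit:
{"method": "move_arm", "body": {
  "targets": [
    {"jaw": 0.0,"dx": 0.0,"dy": 0.0,"dz": -0.001,"turn": 0.0},
    {"jaw": 0.0,"dx": 0.0,"dy": 0.0,"dz": -0.001,"turn": 0.0},
    {"jaw": 0.0,"dx": 0.0,"dy": 0.0,"dz": -0.0005,"turn": 0.0},
    {"jaw": 0.0,"dx": 0.0,"dy": 0.0,"dz": 0.0,"turn": 0.0}
  ]
}}

```text
time: 13.95
ee_pos: [0.4641, 0.0616, 0.0617]
orientation: [[0.083, 0.997, 0.0], [0.997, -0.083, -0.0], [-0.0, 0.0, -1.0]]
ft_force: [-1.6, 0.4, 4.9]
grip_width: 0.127
```

Emit:
{"method": "move_arm", "body": {
  "targets": [
    {"jaw": 0.2,"dx": 0.0,"dy": 0.0,"dz": 0.0,"turn": 0.0},
    {"jaw": 0.3,"dx": 0.0,"dy": 0.0,"dz": 0.0,"turn": 0.0},
    {"jaw": 0.6,"dx": 0.0,"dy": 0.0,"dz": 0.0,"turn": 0.0},
    {"jaw": 1.0,"dx": 0.0,"dy": 0.0,"dz": 0.0,"turn": 0.0},
    {"jaw": 1.0,"dx": 0.0,"dy": 0.0,"dz": 0.0,"turn": 0.0}
  ]
}}

```text
time: 14.45
ee_pos: [0.464, 0.0616, 0.0613]
orientation: [[0.083, 0.997, -0.0], [0.997, -0.083, -0.0], [-0.0, -0.0, -1.0]]
ft_force: [-0.7, 0.9, 0.2]
grip_width: 0.797
```

Emit:
{"method": "move_arm", "body": {
  "targets": [
    {"jaw": 1.0,"dx": 0.0,"dy": 0.0,"dz": 0.0,"turn": 0.0},
    {"jaw": 1.0,"dx": 0.0,"dy": 0.0,"dz": 0.02,"turn": 0.0},
    {"jaw": 1.0,"dx": 0.0,"dy": 0.0,"dz": 0.03,"turn": 0.0},
    {"jaw": 1.0,"dx": 0.0,"dy": 0.0,"dz": 0.03,"turn": 0.0},
    {"jaw": 1.0,"dx": 0.0,"dy": 0.0,"dz": 0.025,"turn": 0.0}
  ]
}}

```text
time: 14.95
ee_pos: [0.4641, 0.0616, 0.1678]
orientation: [[0.083, 0.997, 0.001], [0.997, -0.083, -0.0], [0.0, 0.001, -1.0]]
ft_force: [0.5, 0.3, -0.6]
grip_width: 1.0
```

Emit:
{"method": "move_arm", "body": {
  "targets": [
    {"jaw": 1.0,"dx": 0.016,"dy": -0.005,"dz": 0.0,"turn": 0.0},
    {"jaw": 1.0,"dx": 0.03,"dy": -0.008,"dz": 0.0,"turn": 0.0},
    {"jaw": 1.0,"dx": 0.03,"dy": -0.008,"dz": 0.0,"turn": 0.0},
    {"jaw": 1.0,"dx": 0.03,"dy": -0.008,"dz": 0.0,"turn": 0.0},
    {"jaw": 1.0,"dx": 0.03,"dy": -0.008,"dz": 0.0,"turn": 0.0}
  ]
}}

```text
time: 15.45
ee_pos: [0.601, 0.0242, 0.1662]
orientation: [[0.083, 0.997, -0.0], [0.997, -0.083, -0.0], [-0.0, -0.0, -1.0]]
ft_force: [0.4, -0.9, 1.4]
grip_width: 0.998
```

Emit:
{"method": "move_arm", "body": {
  "targets": [
    {"jaw": 1.0,"dx": 0.03,"dy": -0.008,"dz": 0.0,"turn": 0.0},
    {"jaw": 1.0,"dx": 0.0175,"dy": -0.006,"dz": 0.0,"turn": 0.0},
    {"jaw": 1.0,"dx": 0.0,"dy": 0.0,"dz": 0.0,"turn": 0.0},
    {"jaw": 1.0,"dx": 0.0,"dy": 0.0,"dz": 0.0,"turn": 0.0}
  ]
}}

```text
time: 15.85
ee_pos: [0.6469, 0.0106, 0.1657]
orientation: [[0.083, 0.997, -0.001], [0.997, -0.083, 0.0], [0.0, -0.001, -1.0]]
ft_force: [-1.1, 0.7, -0.2]
grip_width: 1.0
```

Run:
```python
from h import *
s=ctrl.observe();c=get_calibration('wrist');im=camera('wrist');a=camera('side')
cv2.imwrite('pics/w5.png',np.hstack([im[:,80:560],a[120:320,200:440].repeat(2,0).repeat(2,1)])[:, :800])
print(s['ee_pos'],s['orientation'].round(4))
for p in[(.655,.085,.11),(.6475,.0105,.084),(.655,.085,.028),(.6475,.0105,.070),(.6475,.0105,.028)]:print(proj(c,p).round(1)-[80,0])
```

```text
[0.64688571 0.01058845 0.16568546] [[ 8.310e-02  9.965e-01 -1.300e-03]
 [ 9.965e-01 -8.310e-02  2.000e-04]
 [ 1.000e-04 -1.300e-03 -1.000e+00]]
[243.7 110.5]
[241.9 206.7]
[243.5 106.2]
[242.  200.9]
[242.1 186.6]
```

View pics/w5.png

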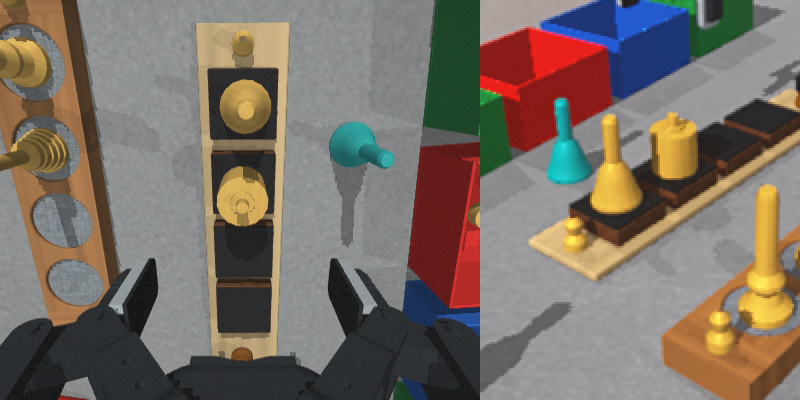

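Cone and pillar stand upright in their recesses. Drum stub is at (243,206), as predicted (242,207). Bell is at (247,108), about 2 mm farther in +x. I descend to grip the drum.

Emit:
{"method": "move_arm", "body": {
  "targets": [
    {"jaw": 1.0,"dx": 0.0005,"dy": 0.0,"dz": -0.018,"turn": 0.0},
    {"jaw": 1.0,"dx": 0.0,"dy": 0.0,"dz": -0.025,"turn": 0.0},
    {"jaw": 1.0,"dx": 0.0,"dy": 0.0,"dz": -0.025,"turn": 0.0},
    {"jaw": 1.0,"dx": 0.0,"dy": 0.0,"dz": -0.025,"turn": 0.0},
    {"jaw": 1.0,"dx": 0.0,"dy": 0.0,"dz": -0.02,"turn": 0.0}
  ]
}}

```text
time: 16.45
ee_pos: [0.6466, 0.011, 0.0523]
orientation: [[0.082, 0.997, -0.001], [0.997, -0.082, 0.0], [0.0, -0.001, -1.0]]
ft_force: [0.6, -0.2, -0.2]
grip_width: 0.997
```

Emit:
{"method": "move_arm", "body": {
  "targets": [
    {"jaw": 1.0,"dx": 0.0,"dy": 0.0,"dz": -0.0085,"turn": 0.0},
    {"jaw": 1.0,"dx": 0.0,"dy": 0.0,"dz": -0.004,"turn": 0.0},
    {"jaw": 0.8,"dx": 0.0,"dy": 0.0,"dz": 0.0,"turn": 0.0},
    {"jaw": 0.65,"dx": 0.0,"dy": 0.0,"dz": 0.0,"turn": 0.0}
  ]
}}

```text
time: 16.85
ee_pos: [0.6486, 0.0106, 0.042]
orientation: [[0.083, 0.997, 0.002], [0.997, -0.083, -0.0], [-0.0, 0.002, -1.0]]
ft_force: [0.4, 0.6, -0.3]
grip_width: 0.692
```

Emit:
{"method": "move_arm", "body": {
  "targets": [
    {"jaw": 0.6,"dx": 0.0,"dy": 0.0,"dz": 0.0,"turn": 0.0},
    {"jaw": 0.55,"dx": 0.0,"dy": 0.0,"dz": 0.0,"turn": 0.0},
    {"jaw": 0.5,"dx": 0.0,"dy": 0.0,"dz": 0.0,"turn": 0.0},
    {"jaw": 0.45,"dx": 0.0,"dy": 0.0,"dz": 0.0,"turn": 0.0},
    {"jaw": 0.3,"dx": 0.0,"dy": 0.0,"dz": 0.0,"turn": 0.0}
  ]
}}

```text
time: 17.35
ee_pos: [0.6481, 0.0105, 0.0416]
orientation: [[0.083, 0.997, 0.001], [0.997, -0.083, -0.0], [-0.0, 0.001, -1.0]]
ft_force: [-2.4, 0.3, 6.7]
grip_width: 0.496
```

Emit:
{"method": "move_arm", "body": {
  "targets": [
    {"jaw": 0.3,"dx": 0.0,"dy": 0.0,"dz": 0.0,"turn": 0.0},
    {"jaw": 0.3,"dx": 0.0,"dy": 0.0,"dz": 0.0,"turn": 0.0},
    {"jaw": 0.3,"dx": 0.0,"dy": 0.0,"dz": 0.0,"turn": 0.0}
  ]
}}

```text
time: 17.65
ee_pos: [0.6481, 0.0105, 0.0416]
orientation: [[0.083, 0.997, 0.001], [0.997, -0.083, -0.0], [-0.0, 0.001, -1.0]]
ft_force: [-2.3, -0.2, 6.2]
grip_width: 0.499
```

Emit:
{"method": "move_arm", "body": {
  "targets": [
    {"jaw": 0.3,"dx": 0.0,"dy": 0.0,"dz": 0.01,"turn": 0.0},
    {"jaw": 0.3,"dx": 0.0,"dy": 0.0,"dz": 0.02,"turn": 0.0},
    {"jaw": 0.3,"dx": 0.0,"dy": 0.0,"dz": 0.025,"turn": 0.0},
    {"jaw": 0.3,"dx": 0.0,"dy": 0.0,"dz": 0.025,"turn": 0.0},
    {"jaw": 0.3,"dx": -0.012,"dy": -0.002,"dz": 0.01,"turn": 0.0}
  ]
}}

```text
time: 18.15
ee_pos: [0.6382, 0.0085, 0.1338]
orientation: [[0.083, 0.997, 0.005], [0.997, -0.083, -0.0], [0.0, 0.005, -1.0]]
ft_force: [0.2, 0.1, -2.9]
grip_width: 0.496
```

Emit:
{"method": "move_arm", "body": {
  "targets": [
    {"jaw": 0.3,"dx": -0.025,"dy": -0.003,"dz": 0.0,"turn": 0.0},
    {"jaw": 0.3,"dx": -0.033,"dy": -0.004,"dz": 0.0,"turn": 0.0},
    {"jaw": 0.3,"dx": -0.035,"dy": -0.004,"dz": 0.0,"turn": 0.0},
    {"jaw": 0.3,"dx": -0.035,"dy": -0.004,"dz": 0.0,"turn": 0.0},
    {"jaw": 0.3,"dx": -0.03,"dy": -0.003,"dz": 0.0,"turn": 0.0}
  ]
}}

```text
time: 18.65
ee_pos: [0.4761, -0.0095, 0.1311]
orientation: [[0.083, 0.997, -0.0], [0.997, -0.083, -0.0], [-0.0, -0.0, -1.0]]
ft_force: [0.2, -0.2, -1.5]
grip_width: 0.497
```

Emit:
{"method": "move_arm", "body": {
  "targets": [
    {"jaw": 0.3,"dx": -0.0195,"dy": -0.0025,"dz": 0.0,"turn": 0.0},
    {"jaw": 0.3,"dx": 0.0,"dy": 0.0,"dz": 0.0,"turn": 0.0},
    {"jaw": 0.3,"dx": 0.0,"dy": 0.0,"dz": 0.0,"turn": 0.0}
  ]
}}

```text
time: 18.95
ee_pos: [0.459, -0.0121, 0.1315]
orientation: [[0.083, 0.997, 0.002], [0.997, -0.083, -0.0], [-0.0, 0.002, -1.0]]
ft_force: [0.4, 0.1, -1.8]
grip_width: 0.501
```

Down 0.092 to about 0.0395, settling before the creep.

Emit:
{"method": "move_arm", "body": {
  "targets": [
    {"jaw": 0.3,"dx": 0.0,"dy": 0.0,"dz": -0.018,"turn": 0.0},
    {"jaw": 0.3,"dx": 0.0,"dy": 0.0,"dz": -0.025,"turn": 0.0},
    {"jaw": 0.3,"dx": 0.0,"dy": 0.0,"dz": -0.025,"turn": 0.0},
    {"jaw": 0.3,"dx": 0.0,"dy": 0.0,"dz": -0.016,"turn": 0.0},
    {"jaw": 0.3,"dx": 0.0,"dy": 0.0,"dz": -0.007,"turn": 0.0}
  ]
}}

```text
time: 19.45
ee_pos: [0.4587, -0.0118, 0.0385]
orientation: [[0.083, 0.997, -0.001], [0.997, -0.083, 0.0], [0.0, -0.001, -1.0]]
ft_force: [-0.3, -0.2, -1.7]
grip_width: 0.501
```

Emit:
{"method": "move_arm", "body": {
  "targets": [
    {"jaw": 0.3,"dx": 0.0,"dy": 0.0,"dz": -0.001,"turn": 0.0},
    {"jaw": 0.3,"dx": 0.0,"dy": 0.0,"dz": 0.0,"turn": 0.0},
    {"jaw": 0.3,"dx": 0.0,"dy": 0.0,"dz": 0.0,"turn": 0.0}
  ]
}}

```text
time: 19.75
ee_pos: [0.4594, -0.0121, 0.0396]
orientation: [[0.083, 0.997, 0.002], [0.997, -0.083, -0.0], [-0.0, 0.002, -1.0]]
ft_force: [0.1, 0.3, -2.8]
grip_width: 0.498
```

Emit:
{"method": "move_arm", "body": {
  "targets": [
    {"jaw": 0.3,"dx": 0.0,"dy": 0.0,"dz": -0.001,"turn": 0.0},
    {"jaw": 0.3,"dx": 0.0,"dy": 0.0,"dz": -0.001,"turn": 0.0},
    {"jaw": 0.3,"dx": 0.0,"dy": 0.0,"dz": -0.001,"turn": 0.0},
    {"jaw": 0.3,"dx": 0.0,"dy": 0.0,"dz": -0.0005,"turn": 0.0},
    {"jaw": 0.3,"dx": 0.0,"dy": 0.0,"dz": 0.0,"turn": 0.0}
  ]
}}

```text
time: 20.25
ee_pos: [0.4585, -0.012, 0.0356]
orientation: [[0.083, 0.997, 0.0], [0.997, -0.083, -0.0], [-0.0, 0.0, -1.0]]
ft_force: [-1.8, 0.4, 3.5]
grip_width: 0.499
```

Contact at the expected height. I release and retreat.

Emit:
{"method": "move_arm", "body": {
  "targets": [
    {"jaw": 0.55,"dx": 0.0,"dy": 0.0,"dz": 0.0,"turn": 0.0},
    {"jaw": 0.65,"dx": 0.0,"dy": 0.0,"dz": 0.0,"turn": 0.0},
    {"jaw": 1.0,"dx": 0.0,"dy": 0.0,"dz": 0.0,"turn": 0.0},
    {"jaw": 1.0,"dx": 0.0,"dy": 0.0,"dz": 0.0,"turn": 0.0},
    {"jaw": 1.0,"dx": 0.0,"dy": 0.0,"dz": 0.0,"turn": 0.0}
  ]
}}

```text
time: 20.75
ee_pos: [0.4585, -0.012, 0.0353]
orientation: [[0.083, 0.997, 0.0], [0.997, -0.083, -0.0], [-0.0, 0.0, -1.0]]
ft_force: [-0.1, 0.6, 0.9]
grip_width: 1.0
```

Emit:
{"method": "move_arm", "body": {
  "targets": [
    {"jaw": 1.0,"dx": 0.0,"dy": 0.0,"dz": 0.01,"turn": 0.0},
    {"jaw": 1.0,"dx": 0.0,"dy": 0.0,"dz": 0.025,"turn": 0.0},
    {"jaw": 1.0,"dx": 0.0,"dy": 0.0,"dz": 0.035,"turn": 0.0},
    {"jaw": 1.0,"dx": 0.0,"dy": 0.0,"dz": 0.035,"turn": 0.0},
    {"jaw": 1.0,"dx": 0.0,"dy": 0.0,"dz": 0.03,"turn": 0.0}
  ]
}}

```text
time: 21.25
ee_pos: [0.4586, -0.0119, 0.1728]
orientation: [[0.083, 0.997, 0.001], [0.997, -0.083, -0.0], [-0.0, 0.001, -1.0]]
ft_force: [0.9, -0.2, 0.2]
grip_width: 1.003
```

Emit:
{"method": "move_arm", "body": {
  "targets": [
    {"jaw": 1.0,"dx": 0.016,"dy": 0.007,"dz": 0.0,"turn": 0.0},
    {"jaw": 1.0,"dx": 0.028,"dy": 0.014,"dz": 0.0,"turn": 0.0},
    {"jaw": 1.0,"dx": 0.028,"dy": 0.014,"dz": 0.0,"turn": 0.0},
    {"jaw": 1.0,"dx": 0.028,"dy": 0.014,"dz": 0.0,"turn": 0.0},
    {"jaw": 1.0,"dx": 0.028,"dy": 0.014,"dz": 0.0,"turn": 0.0}
  ]
}}

```text
time: 21.75
ee_pos: [0.5874, 0.0517, 0.1711]
orientation: [[0.083, 0.997, 0.001], [0.997, -0.083, -0.0], [-0.0, 0.001, -1.0]]
ft_force: [-0.2, -1.5, -0.5]
grip_width: 0.998
```

Emit:
{"method": "move_arm", "body": {
  "targets": [
    {"jaw": 1.0,"dx": 0.028,"dy": 0.014,"dz": 0.0,"turn": 0.0},
    {"jaw": 1.0,"dx": 0.028,"dy": 0.013,"dz": 0.0,"turn": 0.0},
    {"jaw": 1.0,"dx": 0.014,"dy": 0.007,"dz": 0.0,"turn": 0.0},
    {"jaw": 1.0,"dx": 0.0,"dy": 0.0,"dz": 0.0,"turn": 0.0},
    {"jaw": 1.0,"dx": 0.0,"dy": 0.0,"dz": 0.0,"turn": 0.0}
  ]
}}

```text
time: 22.25
ee_pos: [0.6558, 0.085, 0.1704]
orientation: [[0.083, 0.997, -0.001], [0.997, -0.083, -0.0], [-0.0, -0.001, -1.0]]
ft_force: [-0.7, -0.8, -0.6]
grip_width: 0.995
```

Run:
```python
from h import *
s=ctrl.observe();c=get_calibration('wrist');im=camera('wrist');a=camera('side')
cv2.imwrite('pics/w6.png',np.hstack([im[:,80:560],a[120:320,240:480].repeat(2,0).repeat(2,1)])[:, :800])
print(s['ee_pos'],s['orientation'].round(4))
for p in[(.6565,.085,.11),(.6565,.085,.028)]:print(proj(c,p).round(1)-[80,0])
```

```text
[0.6558316  0.08500828 0.17039668] [[ 8.260e-02  9.966e-01 -8.000e-04]
 [ 9.966e-01 -8.260e-02 -1.000e-04]
 [-2.000e-04 -8.000e-04 -1.000e+00]]
[241.9 216.7]
[242.1 185.1]
```

View pics/w6.png

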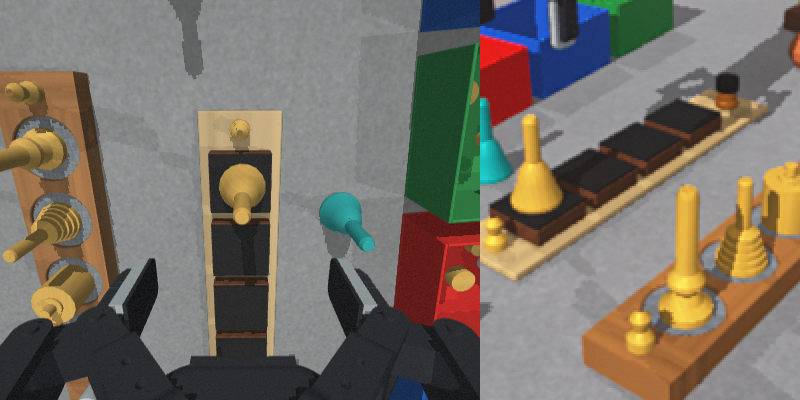

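Bell tip is at (242,216), as predicted, and the drum stands in its recess. The turquoise bell, about 0.1 m to the right, is clear of the open finger. I descend to the bell.

Emit:
{"method": "move_arm", "body": {
  "targets": [
    {"jaw": 1.0,"dx": 0.0005,"dy": 0.0,"dz": -0.018,"turn": 0.0},
    {"jaw": 1.0,"dx": 0.0,"dy": 0.0,"dz": -0.025,"turn": 0.0},
    {"jaw": 1.0,"dx": 0.0,"dy": 0.0,"dz": -0.025,"turn": 0.0},
    {"jaw": 1.0,"dx": 0.0,"dy": 0.0,"dz": -0.02,"turn": 0.0},
    {"jaw": 1.0,"dx": 0.0,"dy": 0.0,"dz": -0.01,"turn": 0.0}
  ]
}}

```text
time: 22.85
ee_pos: [0.6552, 0.0845, 0.071]
orientation: [[0.083, 0.997, -0.003], [0.997, -0.083, -0.0], [-0.0, -0.002, -1.0]]
ft_force: [-0.2, 0.1, -0.6]
grip_width: 1.003
```

Emit:
{"method": "move_arm", "body": {
  "targets": [
    {"jaw": 1.0,"dx": 0.0,"dy": 0.0,"dz": 0.0,"turn": 0.0},
    {"jaw": 0.5,"dx": 0.0,"dy": 0.0,"dz": 0.0,"turn": 0.0},
    {"jaw": 0.3,"dx": 0.0,"dy": 0.0,"dz": 0.0,"turn": 0.0},
    {"jaw": 0.3,"dx": 0.0,"dy": 0.0,"dz": 0.0,"turn": 0.0},
    {"jaw": 0.25,"dx": 0.0,"dy": 0.0,"dz": 0.0,"turn": 0.0}
  ]
}}

```text
time: 23.35
ee_pos: [0.6574, 0.0851, 0.073]
orientation: [[0.083, 0.997, 0.001], [0.997, -0.083, 0.0], [0.0, 0.001, -1.0]]
ft_force: [-0.2, -0.7, -0.5]
grip_width: 0.329
```

Emit:
{"method": "move_arm", "body": {
  "targets": [
    {"jaw": 0.2,"dx": 0.0,"dy": 0.0,"dz": 0.0,"turn": 0.0},
    {"jaw": 0.15,"dx": 0.0,"dy": 0.0,"dz": 0.0,"turn": 0.0},
    {"jaw": 0.1,"dx": 0.0,"dy": 0.0,"dz": 0.0,"turn": 0.0},
    {"jaw": 0.0,"dx": 0.0,"dy": 0.0,"dz": 0.0,"turn": 0.0},
    {"jaw": 0.0,"dx": 0.0,"dy": 0.0,"dz": 0.0,"turn": 0.0}
  ]
}}

```text
time: 23.85
ee_pos: [0.6569, 0.0851, 0.0723]
orientation: [[0.083, 0.997, -0.0], [0.997, -0.083, 0.0], [0.0, -0.0, -1.0]]
ft_force: [-1.0, -0.1, 1.2]
grip_width: 0.147
```

Emit:
{"method": "move_arm", "body": {
  "targets": [
    {"jaw": 0.0,"dx": 0.0,"dy": 0.0,"dz": 0.0,"turn": 0.0},
    {"jaw": 0.0,"dx": 0.0,"dy": 0.0,"dz": 0.0,"turn": 0.0}
  ]
}}

```text
time: 24.05
ee_pos: [0.6569, 0.0851, 0.0723]
orientation: [[0.083, 0.997, -0.0], [0.997, -0.083, 0.0], [0.0, -0.0, -1.0]]
ft_force: [-1.5, 0.6, 1.1]
grip_width: 0.15
```

Emit:
{"method": "move_arm", "body": {
  "targets": [
    {"jaw": 0.0,"dx": 0.0,"dy": 0.0,"dz": 0.01,"turn": 0.0},
    {"jaw": 0.0,"dx": 0.0,"dy": 0.0,"dz": 0.02,"turn": 0.0},
    {"jaw": 0.0,"dx": 0.0,"dy": 0.0,"dz": 0.025,"turn": 0.0},
    {"jaw": 0.0,"dx": 0.0,"dy": 0.0,"dz": 0.025,"turn": 0.0},
    {"jaw": 0.0,"dx": -0.01,"dy": -0.009,"dz": 0.01,"turn": 0.0}
  ]
}}

```text
time: 24.55
ee_pos: [0.6489, 0.0765, 0.1652]
orientation: [[0.082, 0.997, 0.005], [0.997, -0.082, 0.0], [0.001, 0.005, -1.0]]
ft_force: [0.2, -0.3, -1.7]
grip_width: 0.147
```

Emit:
{"method": "move_arm", "body": {
  "targets": [
    {"jaw": 0.0,"dx": -0.018,"dy": -0.016,"dz": 0.0,"turn": 0.0},
    {"jaw": 0.0,"dx": -0.025,"dy": -0.021,"dz": 0.0,"turn": 0.0},
    {"jaw": 0.0,"dx": -0.026,"dy": -0.022,"dz": 0.0,"turn": 0.0},
    {"jaw": 0.0,"dx": -0.026,"dy": -0.022,"dz": 0.0,"turn": 0.0},
    {"jaw": 0.0,"dx": -0.026,"dy": -0.022,"dz": 0.0,"turn": 0.0}
  ]
}}

```text
time: 25.05
ee_pos: [0.5237, -0.028, 0.1619]
orientation: [[0.083, 0.997, -0.001], [0.997, -0.083, -0.0], [-0.0, -0.001, -1.0]]
ft_force: [0.4, -0.5, -1.8]
grip_width: 0.153
```

Emit:
{"method": "move_arm", "body": {
  "targets": [
    {"jaw": 0.0,"dx": -0.026,"dy": -0.022,"dz": 0.0,"turn": 0.0},
    {"jaw": 0.0,"dx": -0.026,"dy": -0.022,"dz": 0.0,"turn": 0.0},
    {"jaw": 0.0,"dx": -0.0214,"dy": -0.0147,"dz": 0.0,"turn": 0.0},
    {"jaw": 0.0,"dx": 0.0,"dy": 0.0,"dz": 0.0,"turn": 0.0},
    {"jaw": 0.0,"dx": 0.0,"dy": 0.0,"dz": 0.0,"turn": 0.0}
  ]
}}

```text
time: 25.55
ee_pos: [0.4519, -0.086, 0.1623]
orientation: [[0.084, 0.996, 0.0], [0.996, -0.084, -0.0], [0.0, 0.0, -1.0]]
ft_force: [0.3, -1.0, -1.6]
grip_width: 0.158
```

Emit:
{"method": "move_arm", "body": {
  "targets": [
    {"jaw": 0.0,"dx": 0.0,"dy": 0.0,"dz": -0.018,"turn": 0.0},
    {"jaw": 0.0,"dx": 0.0,"dy": 0.0,"dz": -0.025,"turn": 0.0},
    {"jaw": 0.0,"dx": 0.0,"dy": 0.0,"dz": -0.025,"turn": 0.0},
    {"jaw": 0.0,"dx": 0.0,"dy": 0.0,"dz": -0.017,"turn": 0.0},
    {"jaw": 0.0,"dx": 0.0,"dy": 0.0,"dz": -0.007,"turn": 0.0}
  ]
}}

```text
time: 26.05
ee_pos: [0.4519, -0.0849, 0.0687]
orientation: [[0.082, 0.997, -0.002], [0.997, -0.082, 0.001], [0.001, -0.002, -1.0]]
ft_force: [-0.3, -0.7, -0.8]
grip_width: 0.151
```

Emit:
{"method": "move_arm", "body": {
  "targets": [
    {"jaw": 0.0,"dx": 0.0,"dy": 0.0,"dz": 0.0,"turn": 0.0},
    {"jaw": 0.0,"dx": 0.0,"dy": 0.0,"dz": 0.0,"turn": 0.0},
    {"jaw": 0.0,"dx": 0.0,"dy": 0.0,"dz": 0.0,"turn": 0.0}
  ]
}}

```text
time: 26.35
ee_pos: [0.4534, -0.0858, 0.0712]
orientation: [[0.083, 0.997, 0.002], [0.997, -0.083, -0.001], [-0.0, 0.002, -1.0]]
ft_force: [0.3, 0.0, -1.8]
grip_width: 0.151
```

Emit:
{"method": "move_arm", "body": {
  "targets": [
    {"jaw": 0.0,"dx": 0.0,"dy": 0.0,"dz": -0.001,"turn": 0.0},
    {"jaw": 0.0,"dx": 0.0,"dy": 0.0,"dz": -0.001,"turn": 0.0},
    {"jaw": 0.0,"dx": 0.0,"dy": 0.0,"dz": -0.001,"turn": 0.0},
    {"jaw": 0.0,"dx": 0.0,"dy": 0.0,"dz": 0.0,"turn": 0.0},
    {"jaw": 0.0,"dx": 0.0,"dy": 0.0,"dz": 0.0,"turn": 0.0}
  ]
}}

```text
time: 26.85
ee_pos: [0.4525, -0.0856, 0.0673]
orientation: [[0.083, 0.997, -0.0], [0.997, -0.083, 0.0], [0.0, -0.0, -1.0]]
ft_force: [0.2, -0.3, -2.4]
grip_width: 0.151
```

Emit:
{"method": "move_arm", "body": {
  "targets": [
    {"jaw": 0.0,"dx": 0.0,"dy": 0.0,"dz": -0.0006,"turn": 0.0},
    {"jaw": 0.0,"dx": 0.0,"dy": 0.0,"dz": -0.0006,"turn": 0.0},
    {"jaw": 0.0,"dx": 0.0,"dy": 0.0,"dz": 0.0,"turn": 0.0}
  ]
}}

```text
time: 27.15
ee_pos: [0.4526, -0.0857, 0.0662]
orientation: [[0.083, 0.997, 0.0], [0.997, -0.083, -0.0], [-0.0, 0.0, -1.0]]
ft_force: [-1.3, 1.0, 1.9]
grip_width: 0.152
```

Contact. I release, rise and back away.

Emit:
{"method": "move_arm", "body": {
  "targets": [
    {"jaw": 0.22,"dx": 0.0,"dy": 0.0,"dz": 0.0,"turn": 0.0},
    {"jaw": 0.35,"dx": 0.0,"dy": 0.0,"dz": 0.0,"turn": 0.0},
    {"jaw": 0.6,"dx": 0.0,"dy": 0.0,"dz": 0.0,"turn": 0.0},
    {"jaw": 1.0,"dx": 0.0,"dy": 0.0,"dz": 0.0,"turn": 0.0},
    {"jaw": 1.0,"dx": 0.0,"dy": 0.0,"dz": 0.0,"turn": 0.0}
  ]
}}

```text
time: 27.65
ee_pos: [0.4526, -0.0857, 0.0661]
orientation: [[0.083, 0.997, 0.0], [0.997, -0.083, -0.0], [-0.0, 0.0, -1.0]]
ft_force: [-1.2, 0.1, -0.4]
grip_width: 0.845
```

Emit:
{"method": "move_arm", "body": {
  "targets": [
    {"jaw": 1.0,"dx": 0.0,"dy": 0.0,"dz": 0.005,"turn": 0.0},
    {"jaw": 1.0,"dx": 0.0,"dy": 0.0,"dz": 0.025,"turn": 0.0},
    {"jaw": 1.0,"dx": 0.0,"dy": 0.0,"dz": 0.04,"turn": 0.0},
    {"jaw": 1.0,"dx": 0.0,"dy": 0.0,"dz": 0.04,"turn": 0.0},
    {"jaw": 1.0,"dx": 0.0,"dy": -0.03,"dz": 0.03,"turn": 0.0}
  ]
}}

```text
time: 28.15
ee_pos: [0.4527, -0.114, 0.2089]
orientation: [[0.08, 0.997, 0.002], [0.997, -0.08, 0.0], [0.0, 0.002, -1.0]]
ft_force: [1.0, -1.2, 0.0]
grip_width: 1.003
```

Emit:
{"method": "move_arm", "body": {
  "targets": [
    {"jaw": 1.0,"dx": -0.02,"dy": -0.04,"dz": 0.0,"turn": 0.0},
    {"jaw": 1.0,"dx": -0.02,"dy": -0.04,"dz": 0.0,"turn": 0.0},
    {"jaw": 1.0,"dx": -0.02,"dy": -0.04,"dz": 0.0,"turn": 0.0},
    {"jaw": 1.0,"dx": -0.01,"dy": -0.02,"dz": 0.0,"turn": 0.0},
    {"jaw": 1.0,"dx": 0.0,"dy": 0.0,"dz": 0.0,"turn": 0.0}
  ]
}}

```text
time: 28.65
ee_pos: [0.3815, -0.258, 0.2065]
orientation: [[0.087, 0.996, 0.0], [0.996, -0.087, -0.001], [-0.001, 0.0, -1.0]]
ft_force: [0.5, 0.2, 0.4]
grip_width: 1.0
```

Run:
```python
from h import *
a=camera('top')[120:320,180:480];b=camera('side')[120:320,200:500]
cv2.imwrite('pics/end.png',cv2.resize(np.vstack([a,b]),None,fx=1.5,fy=1.5,interpolation=cv2.INTER_CUBIC))
print(ctrl.observe()['ee_pos'],ctrl.observe()['ft_force'])
```

```text
[ 0.38241069 -0.25565004  0.20632208] [-0.35846078  0.00847275  0.12999551]
```

View pics/end.png

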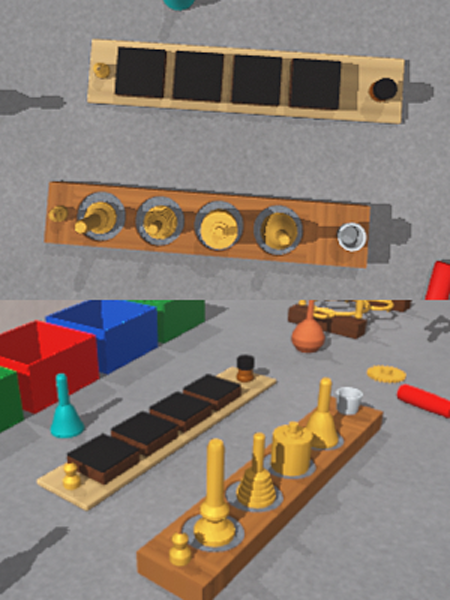

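From the rack's post the order is pillar (100,217), cone (160,221), drum (219,225), bell (280,229). All four stand upright inside their recesses and the arm is clear of them, so I hand in.

```bash
python3 -c "
from cell import ctrl
print(ctrl.close_job())"
```

```text
the job is handed in; nothing more can be done
None
```

All four brass parts are on the assembly rack in reverse order, and the job is handed in. From the rack's post they stand pillar, cone, drum, bell; on the board the order from its post was bell, drum, cone, pillar.

- **Setting down:** I lowered each part in steps of about 1 mm until the wrist force showed contact (at most 4.9 N), at the height expected for the felt floor. Then I opened the fingers and lifted clear.
- **Last check:** the final top and side pictures show all four upright inside their recesses, with nothing else visibly disturbed. The arm was well clear with about 0 N on the wrist, and the clock stood at about 29 s of the 120 s.
- **Disagreements:** the wrist camera put the parts 2–3 mm farther in x than the top camera. I used the wrist values for the grasps, and that offset is small against the 8–11 mm of room around each part in its recess. My first move calls were also refused because their rows left out some fields; nothing moved.

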